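Feed a tip box down the loading lane

ROBOT

A 6-joint arm with a two-finger parallel gripper is mounted at the origin on a cart in front of the work surface, level with it; the furniture and walls round the work are solid. World frame = base frame: x ahead of the robot, y to its left, z up, the work surface at z = 0. Lengths are in m, angles in rad, forces in N, time in s.
With the tool pointing down it reaches from about 0.375 to 0.75 m from the base axis. Payload 9 kg.
Tool frame: the origin (TCP) lies midway between the tips of the shut fingers; the grasp point (between the pads) lies 19 mm behind it; z points along the fingers, x is the direction in which the jaws open and shut, and the axes are right-handed (so a half turn about z gives the same grasp; the last joint's range is limited). The gripper opens to 85 mm and grips with 20 to 120 N. Pads are 22 mm wide; open, the fingers measure 114 mm over their backs; the gripper's body (76 mm by 85 mm) begins 54 mm behind the grasp point. The pads swing forward as they close: fully open they stand 13 mm farther back than shut.
Start: joints at [0.951, 0.104, 0.097, 1.564, 0, 1.353], TCP at [0.235, 0.552, 0.231] pointing down, gripper open.
Joint ranges: [-2.99, 2.99], [-0.84, 1.86], [-1.1, 1.16], [-1.84, 2.11], [-1.51, 1.56], [-3.14, 3.14]. Speed limits (rad/s): [2.22, 2.22, 2.57, 3.14, 3.14, 3.14].

INTERFACE

Orientations are given as a unit quaternion [w, x, y, z].
In Python, from workcell import robot, imaging gives the robot as it stands.
- The arm moves only by the shell command python3 -m jog 'ROWS' [FORCE]. ROWS is text: rows parted by semicolons, each of 5 numbers parted by spaces: the finger opening in mm, from 0 to 85.4, then the shift along the tool's x, y, z normalised to -1 to 1, where 1 is 30 cm, then the turn about the tool's z normalised to -1 to 1, where 1 is 1.5 rad. A call has 1 to 20 rows; each row shifts and turns the commanded pose from where the row before left it, along the tool's axes as they then stand; what a row does not reach is not made up. A row lasts 1/10 s, in which the tool goes at most 50 mm and 8.59 degrees, less where a joint would pass 70% of its speed; a pose out of reach is approached as far as the arm can. A call with a number of a shift or a turn outside -1 to 1 is refused whole. A call with a gripper value outside its range is refused whole. The fingers move at their own pace and stop on an object; FORCE is the grip in N (left out, the last holds). Time passes only in rows, so rows that do not move let the fingers close. It gives the time, the measured TCP pose, the force and the opening at its end, in the units of the state.
- robot.sense(): the state, without advancing time (a new reading comes with each control period).
- imaging.grab_frame(name): name is "scene" or "side" or "wrist"; returns the picture (384x512x3 uint8, red, green, blue); there is no depth.
- imaging.calibration(name): a dict with "fx", "fy", "cx", "cy" (pixels), "T" (4x4, takes a point from camera to world coordinates); the wrist camera has in their place "hand_eye" (4x4, takes a point from camera to tool coordinates, whose origin is the TCP and whose axes are the tool frame's). Camera axes: x right, y down, z forward; pixel columns grow to the right and rows downward; lengths in m; the calibration is good to about 2 mm. A picture is of the moment at which its call begins: read the wrist's pose just before it. calibration takes no time and is no camera call.
- robot.sign_off(): hands the job in, once; it reports no verdict.
The state is a dict: "clock": time; "q": joint angles; "dq": joint speeds; "joint_efforts": joint torques, N m; "eef_pos": TCP position; "orientation": TCP orientation; "wrist_force": force on the tool from outside, world axes, zero at the start; "moment": the same for the moment, N m; "grip_width": finger opening in m.
Only numpy, scipy, OpenCV 4.12 (cv2) and the standard library are available. Lean on these libraries where they do the work, as an engineer would, in place of code of your own. Each camera call takes 0.05 s, during which the arm holds its last target.

TASK

Push the closed blue pipette-tip box with your fingers: nudge it from its place on the loading plate square into line with the lane, then push it end-on down between the two blue guide rails until it is fully home, flush against the end stop, and take the hand away. The rails have just been aligned, so neither the box nor the robot may touch either of them. Only push the box: keep it flat on the plate, never grip, straddle or lift it, and leave the vials and the other things where they stand.

Things in the scene. Friction and masses are not known exactly. Their poses are not given: they have to be found in the camera images.
- tip_box: Closed tip box, blue base, clear lid, loose, ~0.15 kg. Origin: middle of underside; y along its 122 mm length (lid ends y=+-61, base +-60), z up. Base x=-40..42, 0-36 mm up; lid x=-42..43, 37-62 mm up. Flat hinge side (+x) faces the robot; a 24 mm wide clasp stands 3 mm out of the -x side, 40 mm up. In line, its axes are half a turn from the lane's: its y points away from the stop, its x is lane -x.
- box_top (a point): Centre of the box's lid, 62 mm above its underside. The box starts on the plate before the lane's mouth, 25 to 45 mm off the lane's centre line towards the robot, and up to 0.2 rad out of line.
- lane: Fixed aluminium plate, 4 mm thick, with two rails and a stop; yaw varies +-0.2 rad. Origin: on the worktop under the plate, on the lane's centre line, at the mouth (where the rails begin). y runs along the lane to the stop (robot's left), x across it away from the robot, z up. Open loading area: y=-200..0, x=-145..70 mm, two thin blue lines at x=+-50. Further on the plate spans x=+-120, y up to 262 mm.
- stop_face (a point): Middle of the flat rubber front of the grey end stop, 240 mm along the lane from its mouth and 30 mm above the worktop; rubber 8 to 52 mm above the worktop. With the box home its origin lies 61 mm before this point: at x = 0, y = 179, z = 4 mm in the lane's frame.
- near_rail: Blue guide rail on the robot's side, 12 wide x 240 long x 30 mm high on the plate (top 34 mm above the worktop); origin at the middle of its mouth end, on the plate; runs along its +y. Fixed to the lane at x = -56 mm; inner face at x = -50 mm, so the two rails are 100 mm apart inside. Must not be touched.
- far_rail: Blue guide rail on the side away from the robot, 12 wide x 240 long x 30 mm high on the plate; origin at the middle of its mouth end, on the plate; runs along its +y. Fixed to the lane at x = +56 mm; inner face at x = +50 mm. Must not be touched.
- vial_pink: Bystander: small round screw-cap vial, 25 mm across, 48 mm tall, pink cap, standing loose on the lane's plate outside the near rail, near the end stop. Origin: centre of its underside.
- vial_blue: Bystander: small round screw-cap vial, 25 mm across, 48 mm tall, blue cap, standing loose on the lane's plate outside the far rail, near the end stop. Origin: centre of its underside.
- vial_green: Bystander: small round screw-cap vial, 25 mm across, 48 mm tall, green cap, standing loose on the lane's plate outside the far rail, near the end stop. Origin: centre of its underside.
- timer: Bystander: white kitchen-type timer, 64 x 64 x 18 mm, lying on the worktop to the left. Origin: centre of its underside.
- white_vial: Bystander: white vial with pink cap, 33 mm across, 70 mm tall, at the back of the worktop. Origin: centre of its underside.
- brown_vial: Bystander: brown vial with blue cap, 33 mm across, 70 mm tall, at the back right of the worktop. Origin: centre of its underside.
There are look-alikes about, which are no part of the job. Leave any pink look-alike of the tip_box alone.

How it is judged:
On the way, in this order (a step that is already met when the one before it is completed fails the run):
1. the box is squared up, in line with the lane, with its leading end still short of the rails or just inside the mouth (y of tip_box in the frame of lane below -0.03 m and x of tip_box in the frame of lane between -0.0085 and 0.0085 m and angle between the y axis of tip_box and the y axis of lane, either way round below 0.1 rad), for 0.05 s.
2. half the box is between the rails, flat on the plate (y of tip_box in the frame of lane between 0 and 0.12 m and x of tip_box in the frame of lane between -0.01 and 0.01 m and z of tip_box in the frame of lane below 0.01 m), for 0.05 s.
At the end, for the whole second after the job is handed in: The box lies flat and still on the plate between the rails, its leading end within 3.5 mm of the stop and square to it within 0.05 rad (y of tip_box in the frame of lane above 0.1755 m and x of tip_box in the frame of lane between -0.0105 and 0.0105 m and z of tip_box in the frame of lane below 0.007 m and angle between the y axis of tip_box and the y axis of lane, either way round below 0.05 rad and angle between tip_box's own z axis and vertical below 0.03 rad and linear speed of tip_box below 0.01 m/s); the robot touches nothing.
It fails at once if the near rail is touched by the box or the robot (contact force between near_rail and anything else above 0.2 N).
It fails at once if the far rail is touched by the box or the robot (contact force between far_rail and anything else above 0.2 N).
It fails at once if the box is lifted or tipped (z of tip_box in the frame of lane above 0.014 m or angle between tip_box's own z axis and vertical above 0.15 rad).
It fails at once if the fingers straddle or grip the box (x of the grasp point in the frame of tip_box between -0.038 and 0.04 m and y of the grasp point in the frame of tip_box between -0.055 and 0.055 m and z of the grasp point in the frame of tip_box below 0.072 m).
It fails at once if a bystander is disturbed (distance of any of vial_pink, vial_blue, vial_green, timer, white_vial, brown_vial from where it was at the start of the episode above 0.012 m).
It also fails if it takes over 54 s, if anything falls off the work surface, if the arm or the gripper's body presses on something with over 40 N, if the wrist force passes 120 N, or if a joint passes its speed limit or range.

## Working session

There is one attempt and no reset: what is moved stays moved. The work goes in short steps, Python scripts to look and compute and a shell command to move; the robot and the scene stay as the last step left them, time stands still between calls to the robot, and variables do not carry over. Pictures are saved under pics/ and viewed, and the job is handed in when it is done.

```bash
ls; mkdir -p pics; python3 - <<'E'
from workcell import robot, imaging
import cv2, numpy as np
np.set_printoptions(precision=4,suppress=True)
s=robot.sense(); print(s)
for n in ["scene","side","wrist"]:
    im=imaging.grab_frame(n); cv2.imwrite(f"pics/{n}0.png",im[:,:,::-1]); print(n,imaging.calibration(n))
E
```

```text
pics
{'clock': 0.0, 'q': array([0.9513, 0.1047, 0.0965, 1.5639, 0.    , 1.3531]), 'dq': array([-0.0009,  0.0006, -0.0008, -0.0001,  0.0007,  0.0003]), 'joint_efforts': array([  0.0007, -55.6935,  50.3644,   0.0173,  -0.0002,  -0.    ]), 'eef_pos': array([0.2344, 0.5519, 0.2305]), 'orientation': array([ 0.0002,  0.834 ,  0.5518, -0.0006]), 'wrist_force': array([-0.2792,  0.3794,  0.1189]), 'moment': array([ 0.0123,  0.0295, -0.0096]), 'grip_width': 0.0855480541856356}
scene {'fx': 360.8928375872114, 'fy': 360.8928375872114, 'cx': 252.86272168553626, 'cy': 192.05264489571024, 'T': array([[ 0.6737, -0.5621,  0.4797,  0.0266],
       [-0.739 , -0.518 ,  0.4308, -0.4041],
       [ 0.0063, -0.6447, -0.7644,  0.9616],
       [ 0.    ,  0.    ,  0.    ,  1.    ]])}
side {'fx': 401.46763643407127, 'fy': 401.46763643407127, 'cx': 260.48074676629903, 'cy': 194.25901043325752, 'T': array([[-0.8926, -0.1704,  0.4175,  0.0925],
       [-0.4509,  0.3317, -0.8287,  1.0739],
       [ 0.0028, -0.9279, -0.3729,  0.5212],
       [ 0.    ,  0.    ,  0.    ,  1.    ]])}
wrist {'fx': 323.82226173583985, 'fy': 323.82226173583985, 'cx': 255.23328436528305, 'cy': 191.4216891132726, 'hand_eye': array([[ 1.    , -0.0011, -0.0002, -0.001 ],
       [ 0.0011,  0.9592,  0.2828, -0.0705],
       [-0.0001, -0.2828,  0.9592, -0.1418],
       [ 0.    ,  0.    ,  0.    ,  1.    ]])}
```

View pics/scene0.png

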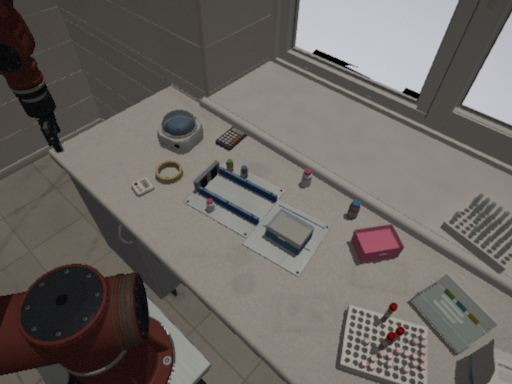

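View pics/side0.png

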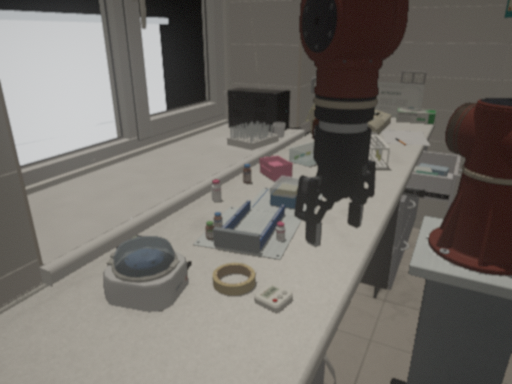

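View pics/wrist0.png

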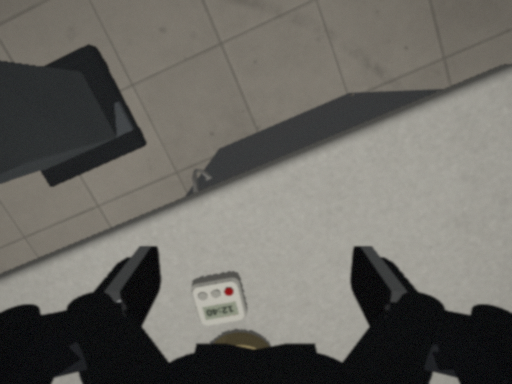

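```bash
python3 - <<'E'
import cv2
a=cv2.imread("pics/scene0.png")[145:275,180:335]; cv2.imwrite("pics/s0c.png",cv2.resize(a,None,fx=5,fy=5,interpolation=cv2.INTER_CUBIC)[:600,:])
a=cv2.imread("pics/side0.png")[165:260,195:315]; cv2.imwrite("pics/d0c.png",cv2.resize(a,None,fx=6,fy=6,interpolation=cv2.INTER_CUBIC))
E
```

```text
(no output)
```

View pics/s0c.png

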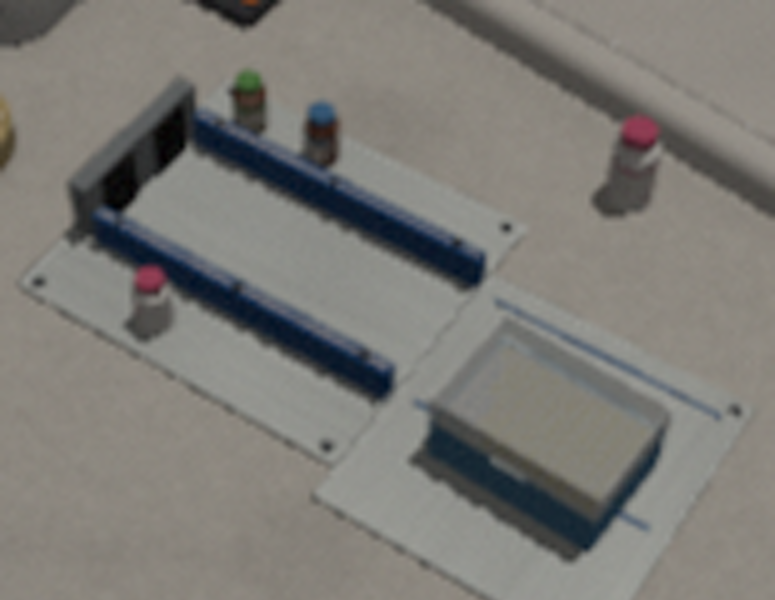

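View pics/d0c.png

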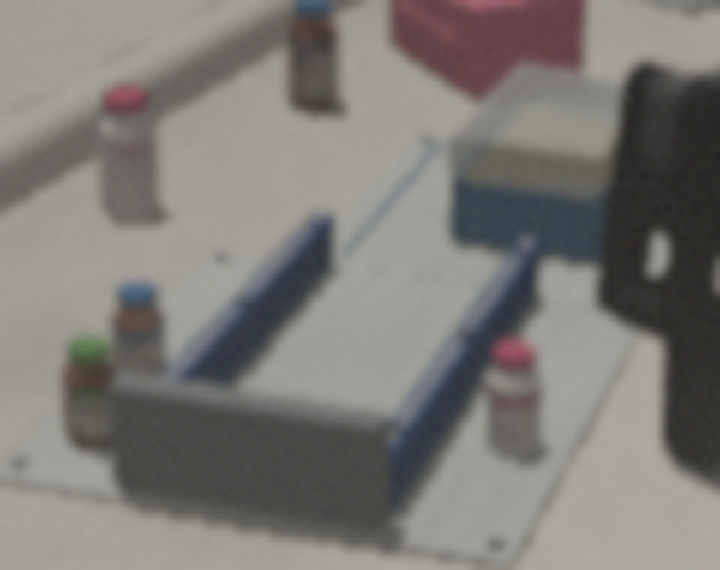

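```bash
cat > h.py <<'E'
from workcell import robot, imaging
import cv2, numpy as np
from scipy.spatial.transform import Rotation as R
np.set_printoptions(precision=4,suppress=True)
def toolT(s):
    w,x,y,z=s["orientation"]; T=np.eye(4); T[:3,:3]=R.from_quat([x,y,z,w]).as_matrix(); T[:3,3]=s["eef_pos"]; return T
def camT(name,s=None):
    c=imaging.calibration(name)
    return c, (c["T"] if name!="wrist" else toolT(s)@c["hand_eye"])
def ray(c,T,uv):
    d=np.array([(uv[0]-c["cx"])/c["fx"],(uv[1]-c["cy"])/c["fy"],1.]); return T[:3,3],T[:3,:3]@d
def onz(c,T,uv,z):
    o,d=ray(c,T,uv); return o+d*(z-o[2])/d[2]
def tri(rs):
    A=0;b=0
    for o,d in rs:
        d=d/np.linalg.norm(d);P=np.eye(3)-np.outer(d,d);A=A+P;b=b+P@o
    return np.linalg.solve(A,b)
def proj(c,T,p):
    p=np.linalg.inv(T)@np.append(p,1); return np.array([c["fx"]*p[0]/p[2]+c["cx"],c["fy"]*p[1]/p[2]+c["cy"]])
E
python3 - <<'E'
from h import *
c,T=camT("scene")
for n,(u,v),z in [("nm",(393,365),.034),("fm",(485,255),.034),("ns",(100,213),.034),("fs",(200,113),.034),("lid LB",(505,322),.066),("lid LN",(430,405),.066),("lid RN",(600,508),.066),("lid RB",(668,420),.066),("linefar0",(497,300),.004),("linefar1",(720,415),.004)]:
    print(n,onz(c,T,(u/5+180,v/5+145),z))
c,T=camT("side")
for n,(u,v),z in [("nm",(527,240),.034),("fm",(325,215),.034),("lid farcorner",(452,155),.066)]:
    print(n,onz(c,T,(u/6+195,v/6+165),z))
E
```

```text
nm [0.5415 0.0328 0.034 ]
fm [0.6505 0.0479 0.034 ]
ns [0.5018 0.264  0.034 ]
fs [0.6136 0.2817 0.034 ]
lid LB [ 0.5958 -0.0117  0.066 ]
lid LN [ 0.5167 -0.0184  0.066 ]
lid RN [ 0.5287 -0.1378  0.066 ]
lid RB [ 0.6049 -0.1304  0.066 ]
linefar0 [0.646  0.0314 0.004 ]
linefar1 [ 0.6707 -0.1338  0.004 ]
nm [0.5376 0.0384 0.034 ]
fm [0.6446 0.0565 0.034 ]
lid farcorner [0.5878 0.0228 0.066 ]
```

```bash
python3 -m jog '85 -.085 .118 -.012 0;85 -.085 .118 -.012 0;85 -.085 .118 -.012 0;85 -.085 .118 -.012 0;85 -.085 .118 -.012 0;85 -.085 .118 -.012 0;85 -.085 .118 -.012 0;85 -.085 .118 -.012 0;85 -.085 .118 -.012 0;85 -.085 .118 -.012 0;85 -.085 .118 -.012 0;85 -.085 .118 -.012 0;85 -.085 .118 -.012 0;85 -.085 .118 -.012 0;85 0 0 0 -.095;85 0 0 0 -.095;85 0 0 0 -.095;85 0 0 0 -.095;85 0 0 0 0;85 0 0 0 0'
python3 - <<'E'
from h import *
s=robot.sense(); np.save("s1.npy",toolT(s)); print(s["eef_pos"],R.from_matrix(toolT(s)[:3,:3]).as_matrix(),s["wrist_force"])
im=imaging.grab_frame("wrist"); cv2.imwrite("pics/w1.png",im[:,:,::-1])
cv2.imwrite("pics/w1b.png",cv2.resize(im[:,:,::-1],(800,600),interpolation=cv2.INTER_CUBIC))
E
```

```text
clock: 2.15
eef_pos: [0.5511, 0.0299, 0.2815]
orientation: [-0.0, 0.647, 0.763, -0.0]
wrist_force: [0.4, -0.8, 0.3]
grip_width: 0.0848
[0.5511 0.0299 0.2815] [[-0.1632  0.9866 -0.0003]
 [ 0.9866  0.1632  0.0001]
 [ 0.0002 -0.0002 -1.    ]] [ 0.3611 -0.8151  0.346 ]
```

View pics/w1b.png

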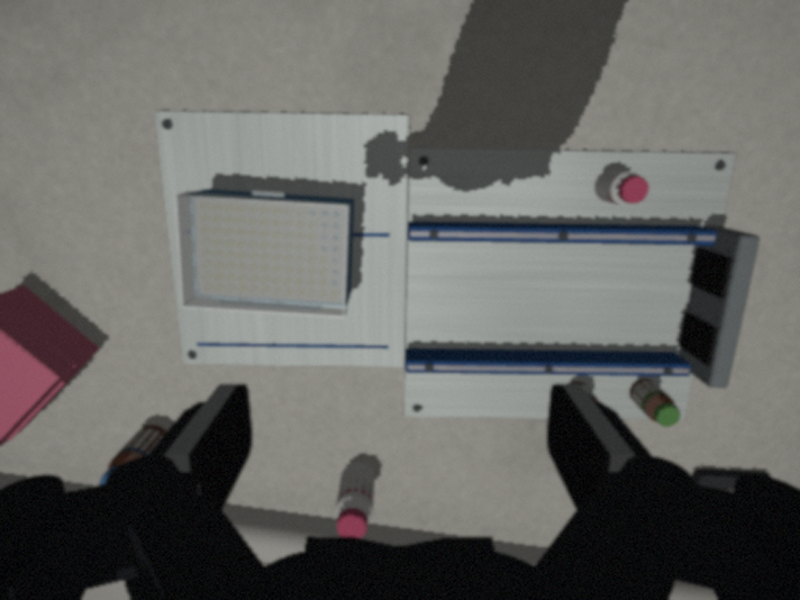

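```bash
python3 - <<'E'
import cv2
a=cv2.imread("pics/w1.png")
cv2.imwrite("pics/w1l.png",cv2.resize(a[65:240,95:265],None,fx=4.5,fy=3.4*1,interpolation=cv2.INTER_CUBIC))
cv2.imwrite("pics/w1r.png",cv2.resize(a[90:275,250:490],None,fx=3.2,fy=3.2,interpolation=cv2.INTER_CUBIC))
E
```

```text
(no output)
```

View pics/w1l.png

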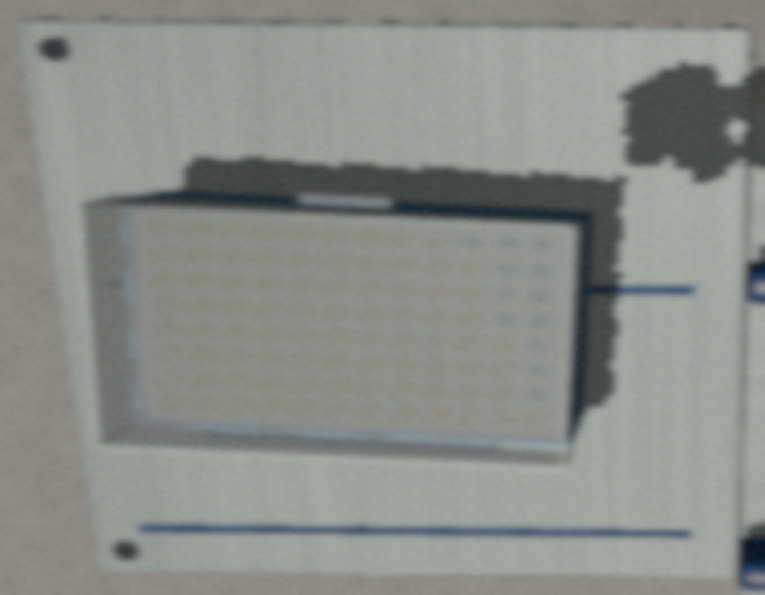

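View pics/w1r.png

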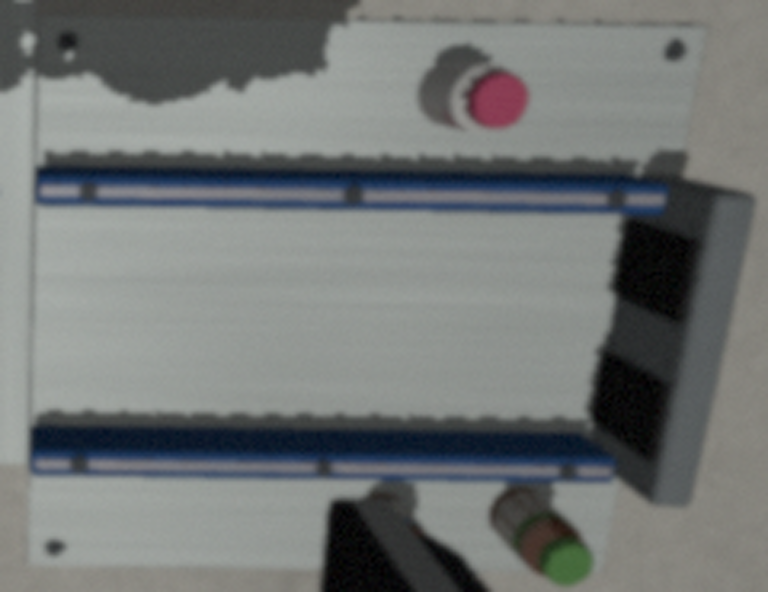

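```bash
cat > m1.py <<'E'
from h import *
T=np.load("s1.npy"); c=imaging.calibration("wrist"); T=T@c["hand_eye"]
L=lambda u,v:(95+u/4.5,65+v/3.4); Rr=lambda u,v:(250+u/3.2,90+v/3.2)
th=0.165
for n,uv,z in [("near line a",L(600,290),.004),("near line b",L(693,291),.004),("far line a",L(140,527),.004),("far line b",L(690,534),.004),
 ("nr top in mouth",Rr(38,202),.034),("nr top out mouth",Rr(38,184),.034),("nr top in stop",Rr(667,211),.034),
 ("fr top in mouth",Rr(33,458),.034),("fr top out mouth",Rr(33,474),.034),("fr top in end",Rr(613,465),.034),("fr top out end",Rr(613,479),.034),
 ("plate corner NL",L(22,22),.004),("plate corner NR",L(748,30),.004),("plate FL",L(105,570),.004),("plate FR lane",Rr(30,565),.004),
 ("lid NL",L(85,203),.066),("lid NR",L(583,222),.066),("lid FL",L(100,443),.066),("lid FR",L(570,460),.066),
 ("base NR low",L(592,213),.004),("base FR low",L(578,440),.004)]:
    p=onz(c,T,uv,z); print(n,p[:2])
E
python3 m1.py
```

```text
near line a [ 0.5536 -0.0068]
near line b [0.5497 0.0198]
far line a [ 0.6728 -0.1331]
far line b [0.6483 0.0346]
nr top in mouth [0.5453 0.0355]
nr top out mouth [0.5385 0.0343]
nr top in stop [0.51   0.2716]
fr top in mouth [0.6491 0.0511]
fr top out mouth [0.6561 0.0523]
fr top in end [0.6138 0.2852]
fr top out end [0.6198 0.2872]
plate corner NL [ 0.4835 -0.1744]
plate corner NR [0.4543 0.0198]
plate FL [ 0.6936 -0.1429]
plate FR lane [0.7141 0.0612]
lid NL [ 0.5354 -0.1297]
lid NR [ 0.5219 -0.0104]
lid FL [ 0.6154 -0.1226]
lid FR [ 0.6019 -0.0028]
base NR low [ 0.5252 -0.013 ]
base FR low [ 0.6142 -0.0049]
```

```bash
python3 -m jog '85 -.08 -.07 .067 0;85 -.08 -.07 .067 0;85 -.08 -.07 .067 0;85 -.08 -.07 .067 0;85 0 0 0 .0103;85 0 0 0 0;85 0 0 0 0'
python3 - <<'E'
from h import *
s=robot.sense(); T=toolT(s); np.save("s2.npy",T); print(s["eef_pos"],T[:3,0])
im=imaging.grab_frame("wrist"); cv2.imwrite("pics/w2.png",im[:,:,::-1])
cv2.imwrite("pics/w2b.png",cv2.resize(im[:,:,::-1],(800,600),interpolation=cv2.INTER_CUBIC))
E
```

```text
clock: 2.9
eef_pos: [0.4851, -0.0785, 0.2022]
orientation: [0.001, 0.651, 0.759, 0.0]
wrist_force: [0.6, 0.5, 0.7]
grip_width: 0.0847
[ 0.4851 -0.0785  0.2022] [-0.1515  0.9885 -0.0005]
```

View pics/w2b.png

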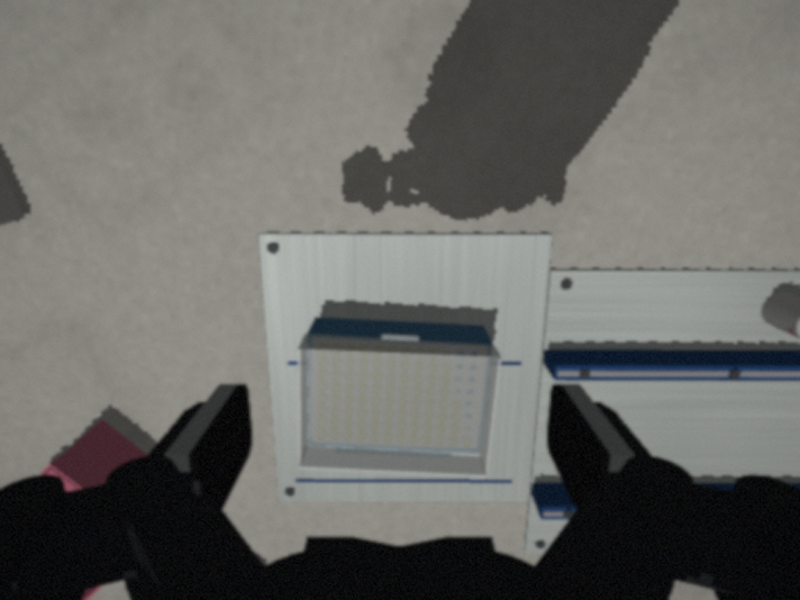

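```bash
python3 - <<'E'
import cv2
a=cv2.imread("pics/w2.png")
cv2.imwrite("pics/w2c.png",cv2.resize(a[185:325,165:350],None,fx=4.2,fy=4.2,interpolation=cv2.INTER_CUBIC))
E
```

```text
(no output)
```

View pics/w2c.png

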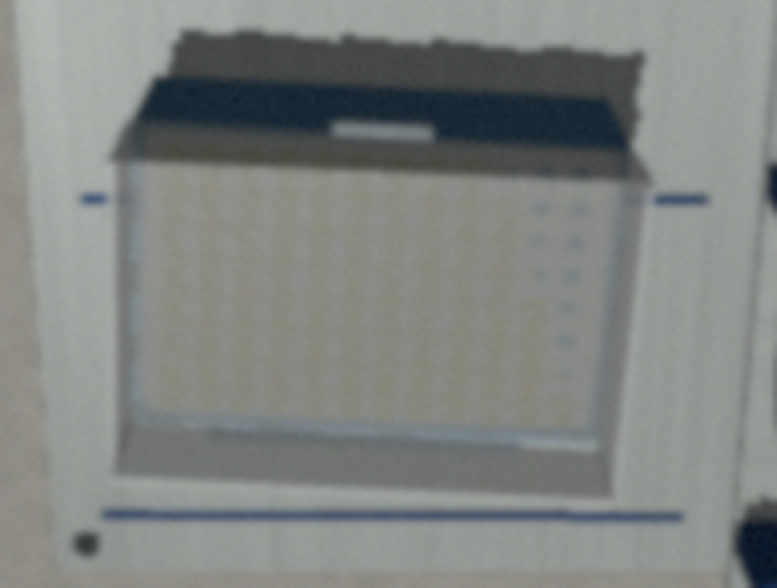

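```bash
cat > m2.py <<'E'
from h import *
c=imaging.calibration("wrist"); H=c["hand_eye"]
T1=np.load("s1.npy")@H; T2=np.load("s2.npy")@H
C=lambda u,v:(165+u/4.2,185+v/4.2); L=lambda u,v:(95+u/4.5,65+v/3.4)
O=np.array([.597,.0435]); a=.1485; x=np.array([np.cos(a),np.sin(a)]); y=np.array([-np.sin(a),np.cos(a)])
lf=lambda p:np.array([(p[:2]-O)@x,(p[:2]-O)@y])
ps=[]
for n,uv,z in [("NL",C(112,158),.066),("NR",C(650,185),.066),("FL",C(115,472),.066),("FR",C(610,495),.066),("bNL",C(155,78),.004),("bNR",C(607,98),.004),("line n",C(655,199),.004),("line n",C(80,199),.004),("line f",C(103,515),.004),("line f",C(683,517),.004)]:
    p=onz(c,T2,uv,z);ps.append(p); print(n,p[:2],lf(p))
print("ctr",np.mean(ps[:4],0),lf(np.mean(ps[:4],0)))
for n,u1,u2 in [("FL",L(100,443),C(115,472)),("FR",L(570,460),C(610,495)),("NR",L(583,222),C(650,185)),("NL",L(85,203),C(112,158))]:
    print(n,tri([ray(c,T1,u1),ray(c,T2,u2)]))
E
python3 m2.py
```

```text
NL [ 0.5346 -0.1319] [-0.0877 -0.1643]
NR [ 0.5231 -0.0139] [-0.0816 -0.0459]
FL [ 0.6138 -0.1236] [-0.0081 -0.1678]
FR [ 0.6024 -0.0069] [-0.0021 -0.0506]
bNL [ 0.5371 -0.132 ] [-0.0852 -0.1647]
bNR [ 0.5246 -0.0132] [-0.08   -0.0453]
line n [0.5511 0.0054] [-0.051  -0.0309]
line n [ 0.5745 -0.1485] [-0.0506 -0.1866]
line f [ 0.6732 -0.133 ] [ 0.0493 -0.1859]
line f [0.6484 0.0344] [ 0.0495 -0.0166]
ctr [ 0.5685 -0.0691  0.066 ] [-0.0449 -0.1071]
FL [ 0.617  -0.1242  0.0617]
FR [ 0.6052 -0.0042  0.0599]
NR [ 0.5237 -0.0117  0.0612]
NL [ 0.5366 -0.1324  0.0603]
```

```bash
python3 -m jog '70 0 0 .15 0;70 0 0 .15 0;70 0 0 .15 0;70 0 0 .15 0;70 0 0 0 0;70 0 .0667 0 0;70 0 .0167 0 0;70 0 .0167 0 0;70 0 .0167 0 0;70 0 .0167 0 0;70 0 .0167 0 0;70 0 .0167 0 0;70 0 .0167 0 0;70 0 .0167 0 0;70 0 0 0 0'
cat > look.py <<'E'
from h import *
import sys
cam,n=sys.argv[1],sys.argv[2]; b=[int(v) for v in sys.argv[3:7]]
s=robot.sense(); T=toolT(s); np.save(f"{n}.npy",T); print(s["clock"],s["eef_pos"],T[:3,0],s["wrist_force"])
O=np.array([.597,.0435]); a=.1485; x=np.array([np.cos(a),np.sin(a)]); y=np.array([-np.sin(a),np.cos(a)])
p=s["eef_pos"][:2]-O; print("tcp lane",p@x,p@y, "yaw rel", np.arctan2(T[1,0],T[0,0])-a)
im=imaging.grab_frame(cam)[:,:,::-1]; cv2.imwrite(f"pics/{n}.png",im)
if b:
    im=im[b[1]:b[3],b[0]:b[2]]
f=min(800/im.shape[1],600/im.shape[0]); print("scale",f)
cv2.imwrite(f"pics/{n}v.png",cv2.resize(im,None,fx=f,fy=f,interpolation=cv2.INTER_CUBIC))
E
python3 look.py wrist p1
```

```text
clock: 4.45
eef_pos: [0.5445, -0.0696, 0.0213]
orientation: [0.0, 0.651, 0.759, 0.0]
wrist_force: [-0.7, 0.5, -1.1]
grip_width: 0.0702
4.45 [ 0.5445 -0.0696  0.0213] [-0.1524  0.9883  0.0001] [-0.6618  0.5224 -1.1224]
tcp lane -0.06864368071504993 -0.10406959394530117 yaw rel 1.5752979099645557
scale 1.5625
```

View pics/p1v.png

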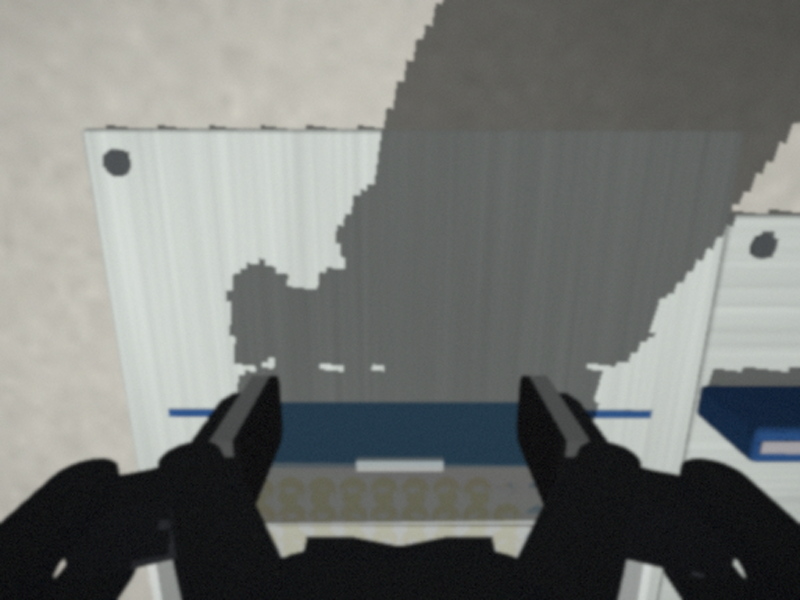

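```bash
cat > pt.py <<'E'
from h import *
import sys
# pt.py name z u,v ... (in view pixels, scale f, offset ox,oy)
n,f,ox,oy,z=sys.argv[1],*map(float,sys.argv[2:6])
if n[0]=="S": c,T=camT("scene")
elif n[0]=="D": c,T=camT("side")
else:
    c=imaging.calibration("wrist"); T=np.load(n+".npy")@c["hand_eye"]
O=np.array([.597,.0435]); a=.1485; x=np.array([np.cos(a),np.sin(a)]); y=np.array([-np.sin(a),np.cos(a)])
for s in sys.argv[6:]:
    u,v=map(float,s.split(",")); p=onz(c,T,(ox+u/f,oy+v/f),z)[:2]-O; print(s,p@x,p@y)
E
python3 pt.py p1 1.5625 0 0 .004 282,402 520,404 175,412 650,414; python3 pt.py p1 1.5625 0 0 .066 270,522 535,523
```

```text
282,402 -0.05535899968804544 -0.14636884874067302
520,404 -0.05486153097911134 -0.06330077645461045
175,412 -0.05133912330608125 -0.1841591266448367
650,414 -0.05111091102587948 -0.017331349474321293
270,522 -0.0576914918013375 -0.13527329870459567
535,523 -0.057615579469984704 -0.07430157573149418
```

```bash
python3 -m jog '70 0 .0133 0 0;70 0 .0133 0 0;70 0 .01 0 0;70 0 .005 0 0;70 0 0 0 0'
python3 look.py wrist p2
```

```text
clock: 5.0
eef_pos: [0.5564, -0.0678, 0.0213]
orientation: [0.0, 0.651, 0.759, 0.0]
wrist_force: [-0.7, 0.2, -0.1]
grip_width: 0.0698
5.0 [ 0.5564 -0.0678  0.0213] [-0.1522  0.9883  0.    ] [-0.652   0.2294 -0.1351]
tcp lane -0.05660752072053428 -0.10403639691020046 yaw rel 1.57510695756264
scale 1.5625
```

View pics/p2v.png

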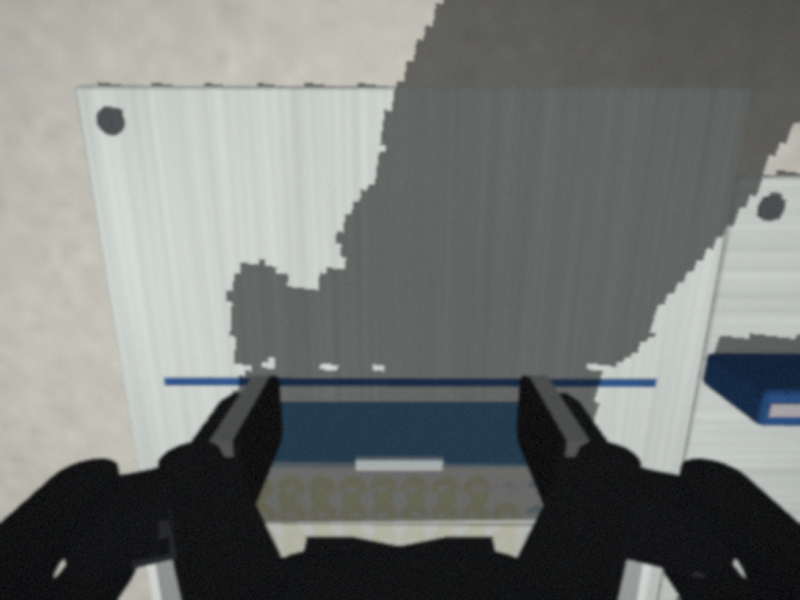

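```bash
python3 pt.py p2 1.5625 0 0 .004 282,402 520,403.5 170,381 650,383; python3 -m jog '70 0 -.05 0 0;70 0 -.1 0 0;70 0 0 -.16 0;70 0 0 -.16 0;70 0 0 -.16 0;70 0 0 -.16 0;70 0 0 0 0'; python3 look.py wrist p3
```

```text
282,402 -0.04332739372068006 -0.1463436571004939
520,403.5 -0.04301050896853102 -0.06328112965631866
170,381 -0.0512270537015723 -0.1844078179251352
650,383 -0.05099893699719741 -0.01901483215637574
clock: 5.75
eef_pos: [0.5144, -0.0758, 0.2209]
orientation: [0.005, 0.651, 0.759, 0.002]
wrist_force: [0.9, -0.1, -0.4]
grip_width: 0.07
5.75 [ 0.5144 -0.0758  0.2209] [-0.1521  0.9883 -0.0055] [ 0.9274 -0.0933 -0.3838]
tcp lane -0.09935105748384113 -0.10575909320002953 yaw rel 1.5749917650555918
scale 1.5625
```

View pics/p3v.png

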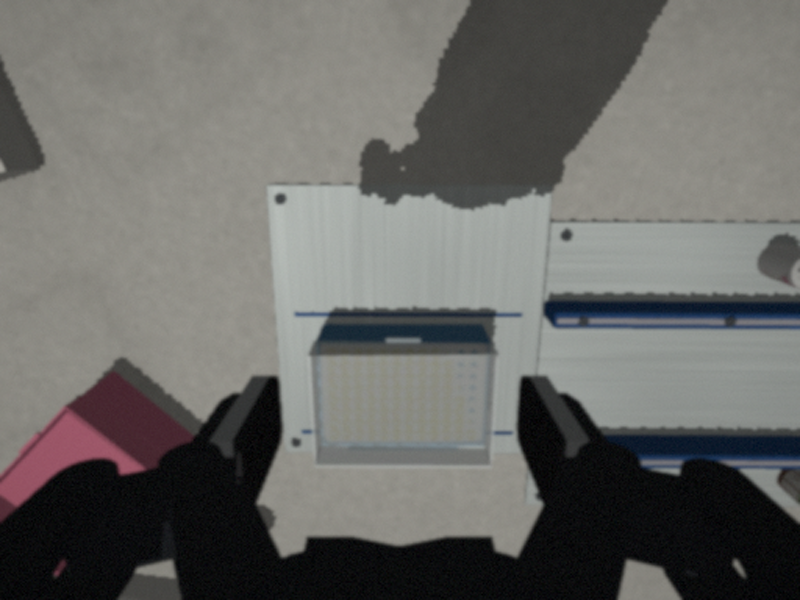

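```bash
echo lid; python3 pt.py p3 1.5625 0 0 .064 312,350 495,350 316,465 491,465; echo line; python3 pt.py p3 1.5625 0 0 .004 296,314 520,314 320,325 487,325; echo pink;python3 pt.py p3 1.5625 0 0 .06 67,406 195,440 0,483; python3 pt.py p3 1.5625 0 0 0 122,358;python3 pt.py p3 1.5625 0 0 0.03 112,374 
```

```text
lid
312,350 -0.04685827571832949 -0.16325844907054538
495,350 -0.04748696858776206 -0.047006962236201134
316,465 0.03811088977973252 -0.16450622450423896
491,465 0.0372781408519298 -0.04477481989004658
line
296,314 -0.05065178242120473 -0.1852264025980167
520,314 -0.051482392187080374 -0.01804184750468992
320,325 -0.0420098893657767 -0.1676427895551967
487,325 -0.04264997949293808 -0.04214852248132009
pink
67,406 -0.0038280811855251093 -0.3301694149797786
195,440 0.021642021970526747 -0.2472105310644821
0,483 0.05723733900674244 -0.3890941385704586
122,358 -0.012494516617297599 -0.3236834676127604
112,374 -0.013147338609933033 -0.3149093394175572
```

```bash
python3 -m jog '50 0 0 0 .0955;50 0 0 0 .0955;50 0 0 0 .0955;50 0 0 0 .0955;50 0 0 0 .0955;50 0 0 0 .0955;50 0 0 0 .0955;50 0 0 0 .0955;50 0 0 0 .0955;50 0 0 0 .0955;50 0 0 0 .0955;50 0 0 0 0'; python3 look.py scene p4 270 170 430 290
```

```text
clock: 7.0
eef_pos: [0.5112, -0.0744, 0.212]
orientation: [-0.0, 0.997, 0.073, -0.001]
wrist_force: [-0.3, 0.5, -1.3]
grip_width: 0.0501
7.0 [ 0.5112 -0.0744  0.212 ] [ 0.9894  0.1451 -0.0014] [-0.2633  0.4607 -1.254 ]
tcp lane -0.10234302665668382 -0.10394378457804143 yaw rel -0.0029139453645771474
scale 5.0
```

View pics/p4v.png

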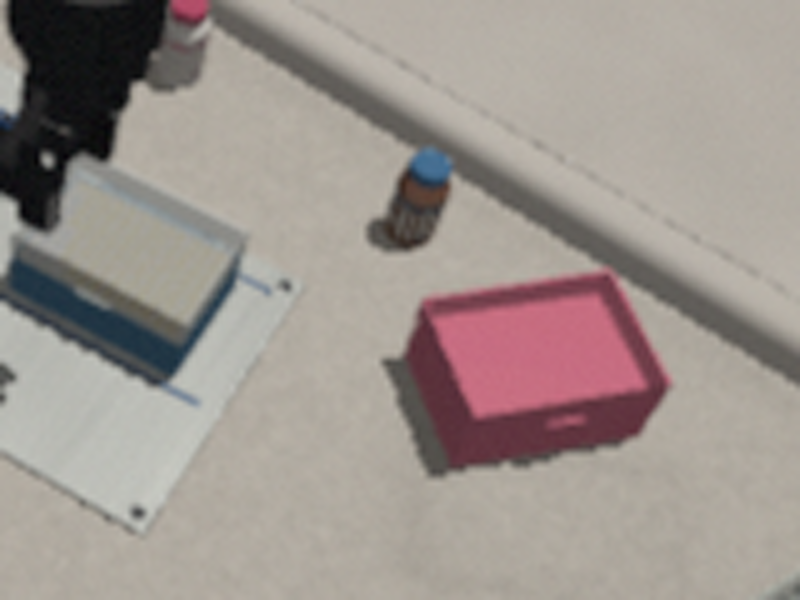

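```bash
echo brown; python3 pt.py S 5 270 170 0 408,240 ; echo pink; python3 pt.py S 5 270 170 0.06 422,300; python3 pt.py S 5 270 170 0 450,465;  echo boxlid;  python3 pt.py S 5 270 170 0.066 245,237 185,343; echo baselow; python3 pt.py S 5 270 170 0.004 162,382 ; python3 pt.py S 5 270 170 0.004 272,293 199,403 300,290 140,533
```

```text
brown
408,240 0.13638712544973974 -0.24296936207182893
pink
422,300 0.051879545615097215 -0.2754400740431953
450,465 -0.004089050105921928 -0.33214326558163826
boxlid
245,237 0.029638089220091333 -0.16691979638643709
185,343 -0.05895949017128318 -0.1729811937443486
baselow
162,382 -0.05246616629138369 -0.16191953357475966
272,293 0.04530189186845805 -0.18835030337226408
199,403 -0.05289892046522142 -0.1878866849574592
300,290 0.05747917629779095 -0.2022028084961976
140,533 -0.1491412434298016 -0.2005155459535119
```

```bash
python3 -m jog '50 .0844 .0842 0 0;50 .0844 .0842 0 0;50 .0844 .0842 0 0;50 .0844 .0842 0 0;50 0 0 0 0;50 0 0 .145 0;50 0 0 .145 0;50 0 0 .145 0;50 0 0 .145 0;50 0 0 0 0'; python3 look.py wrist p5; python3 look.py scene p6 220 140 380 260
```

```text
clock: 8.05
eef_pos: [0.6218, -0.1571, 0.0321]
orientation: [-0.003, 0.997, 0.076, -0.005]
wrist_force: [-1.4, 1.1, -0.5]
grip_width: 0.0498
8.05 [ 0.6218 -0.1571  0.0321] [ 0.9885  0.1507 -0.0093] [-1.4179  1.059  -0.5114]
tcp lane -0.005185143124922654 -0.20209832086342552 yaw rel 0.0027983271163642687
scale 1.5625
8.1 [ 0.6239 -0.1582  0.0364] [ 0.9887  0.1501 -0.0053] [ 1.6219 -0.0163  0.2477]
tcp lane -0.003187392019033167 -0.20344911818691527 yaw rel 0.0021531234678226763
scale 5.0
```

View pics/p5v.png

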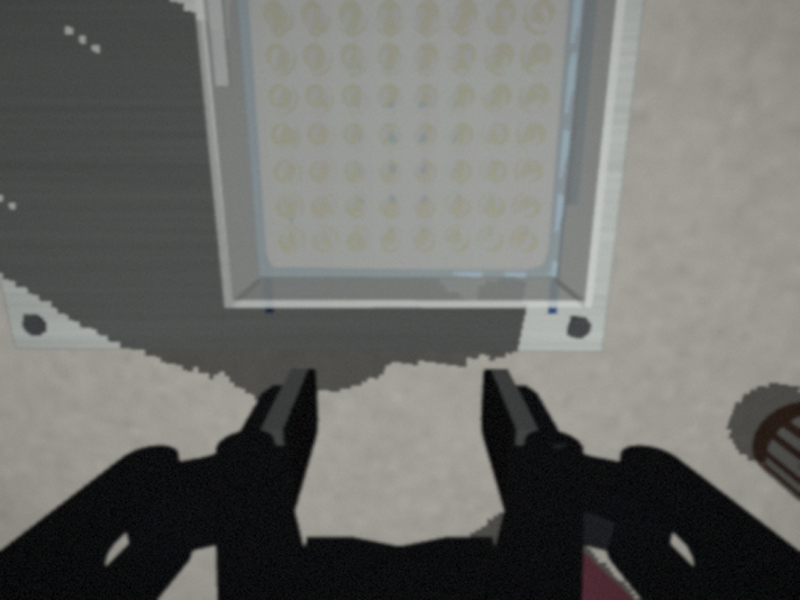

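View pics/p6v.png

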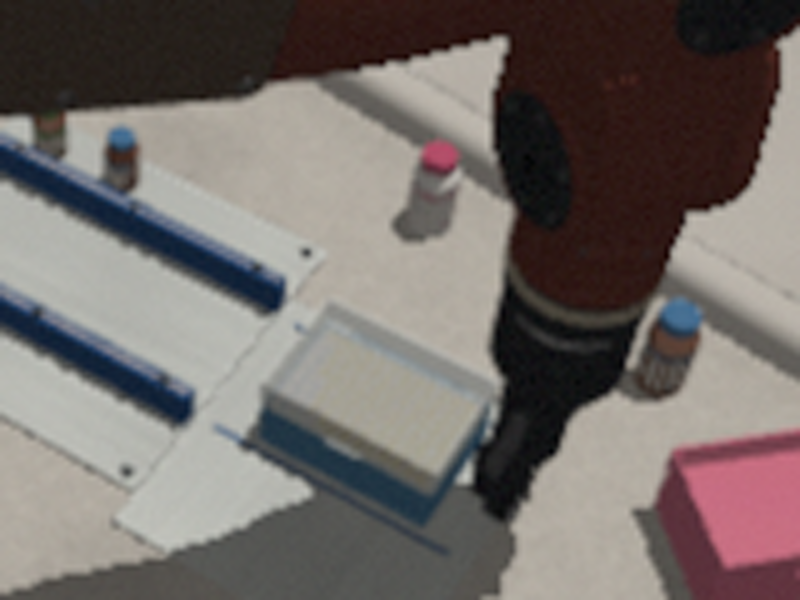

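```bash
python3 -m jog '50 0 0 0 0;50 0 0 0 0'; python3 look.py wrist p7 120 130 400 240
```

```text
clock: 8.35
eef_pos: [0.6285, -0.1605, 0.0426]
orientation: [0.001, 0.997, 0.074, 0.002]
wrist_force: [0.3, -0.3, 0.8]
grip_width: 0.0495
8.35 [ 0.6285 -0.1605  0.0426] [0.989  0.1479 0.0038] [ 0.336  -0.3131  0.8088]
tcp lane 0.0009996519501584838 -0.20642364068683522 yaw rel -5.3663614465709886e-05
scale 2.857142857142857
```

View pics/p7v.png

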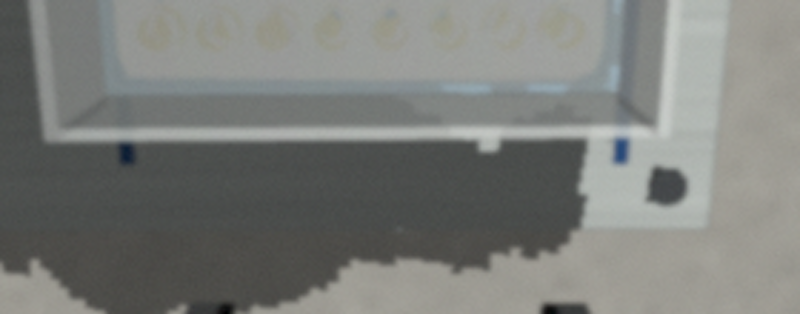

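```bash
python3 pt.py p7 2.857 120 130 .004 127,160 621,160;python3 pt.py p7 2.857 120 130 .064 44,138 668,134;  python3 -m jog '50 0 0 0 0;50 0 0 0 0;50 0 0 0 0'; python3 look.py wrist p8 120 130 400 240
```

```text
127,160 -0.05058703661610009 -0.18592935285619008
621,160 0.0492996849219546 -0.18615102827591498
44,138 -0.0442054195728805 -0.16613475145779244
668,134 0.039311790248920286 -0.1657593621926919
clock: 8.7
eef_pos: [0.6269, -0.1597, 0.0396]
orientation: [0.0, 0.997, 0.074, 0.0]
wrist_force: [-0.3, 0.5, -0.4]
grip_width: 0.0502
8.7 [ 0.6269 -0.1597  0.0396] [0.9891 0.1473 0.0003] [-0.2504  0.4621 -0.3856]
tcp lane -0.0005305320942408725 -0.20541390172983323 yaw rel -0.0006267979667809453
scale 2.857142857142857
```

View pics/p8v.png

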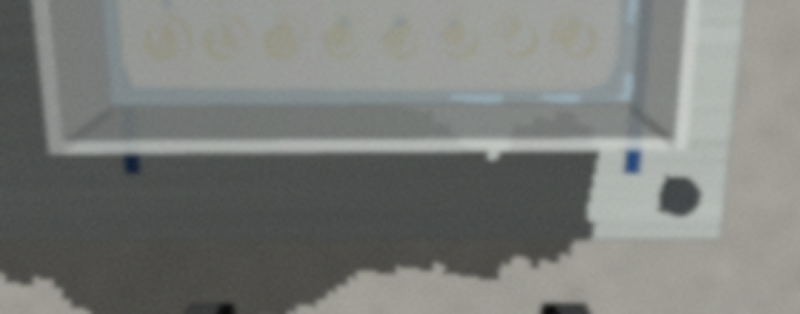

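```bash
python3 pt.py p8 2.857 120 130 .004 132,170 632,170;python3 pt.py p8 2.857 120 130 .064 48,153 686,149
```

```text
132,170 -0.050606401888305785 -0.18611297481595324
632,170 0.04917741708290087 -0.18629539790682356
48,153 -0.044287218383350986 -0.1664992294095261
686,149 0.03947202602429617 -0.16610823109511844
```

```bash
python3 -m jog '50 0 -.02 0 0;50 0 -.02 0 0;50 0 -.02 0 0;50 0 -.02 0 0;50 0 -.02 0 0;50 0 -.02 0 0;50 0 -.02 0 0;50 0 -.02 0 0;50 0 -.02 0 0;50 0 -.02 0 0;50 0 -.02 0 0;50 0 -.02 0 0;50 0 -.02 0 0;50 0 -.02 0 0;50 0 -.02 0 0;50 0 -.015 0 0;50 0 0 0 0'; python3 look.py wrist p9;  python3 look.py scene p10 180 120 340 240
```

```text
clock: 10.45
eef_pos: [0.6127, -0.0655, 0.0393]
orientation: [-0.0, 0.997, 0.074, -0.0]
wrist_force: [0.2, -0.3, -0.8]
grip_width: 0.0501
10.45 [ 0.6127 -0.0655  0.0393] [ 0.989   0.1479 -0.    ] [ 0.166  -0.3057 -0.7714]
tcp lane -0.0005905756838932751 -0.11009674367579175 yaw rel -8.533797583584746e-05
scale 1.5625
10.5 [ 0.6128 -0.0658  0.0393] [0.989  0.1477 0.0001] [ 0.5182 -0.3526 -0.3774]
tcp lane -0.0005446854574999109 -0.11046015482814477 yaw rel -0.00023200854138935578
scale 5.0
```

View pics/p9v.png

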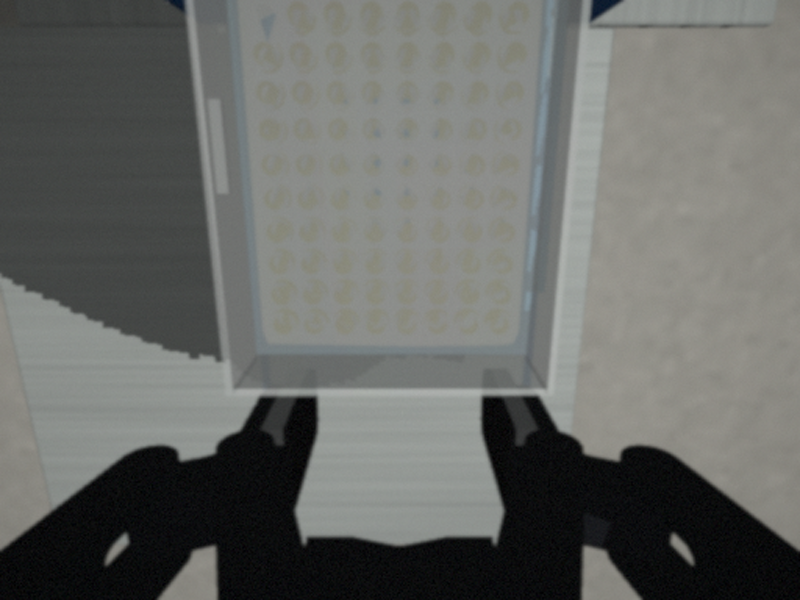

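View pics/p10v.png

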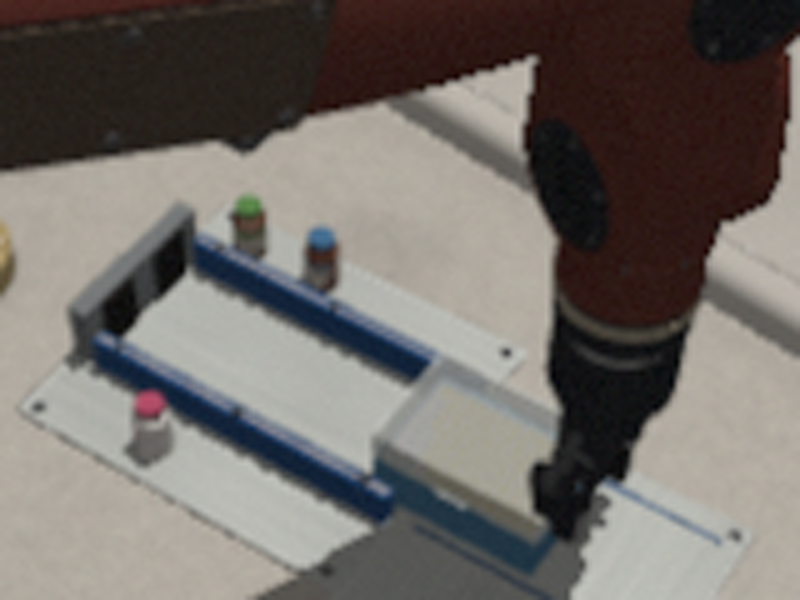

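```bash
python3 pt.py p9 1.5625 0 0 .064 230,391 550,390 189,20 588,20
```

```text
230,391 -0.042989917109027276 -0.09864753173990977
550,390 0.038579276300685195 -0.09846586521934747
189,20 -0.043416670080608864 -0.013813895435329265
588,20 0.039434209176452774 -0.0139063836650041
```

```bash
python3 -m jog '50 0 -.02 0 0;50 0 -.022 0 0;50 0 -.022 0 0;50 0 -.022 0 0;50 0 -.022 0 0;50 0 -.022 0 0;50 0 -.022 0 0;50 0 -.022 0 0;50 0 -.022 0 0;50 0 -.022 0 0;50 0 -.022 0 0;50 0 -.022 0 0;50 0 -.022 0 0;50 0 -.022 0 0;50 0 -.022 0 0;50 0 -.022 0 0;50 0 -.022 0 0;50 0 -.022 0 0;50 0 -.015 0 0;50 0 0 0 0'; python3 look.py wrist p11;  python3 look.py scene p12 180 120 340 240
```

```text
clock: 12.55
eef_pos: [0.5945, 0.056, 0.0391]
orientation: [-0.0, 0.997, 0.074, -0.0]
wrist_force: [0.5, 0.7, 0.8]
grip_width: 0.0501
12.55 [0.5945 0.056  0.0391] [ 0.989   0.148  -0.0003] [0.4888 0.6962 0.8336]
tcp lane -0.000663492862818094 0.012761964488203577 yaw rel 7.876656399344317e-05
scale 1.5625
12.6 [0.5945 0.0557 0.0391] [ 0.989   0.1478 -0.0004] [-0.2789  0.4098  0.5036]
tcp lane -0.0007006193086983176 0.012436946219895335 yaw rel -0.0001245369542634267
scale 5.0
```

View pics/p11v.png

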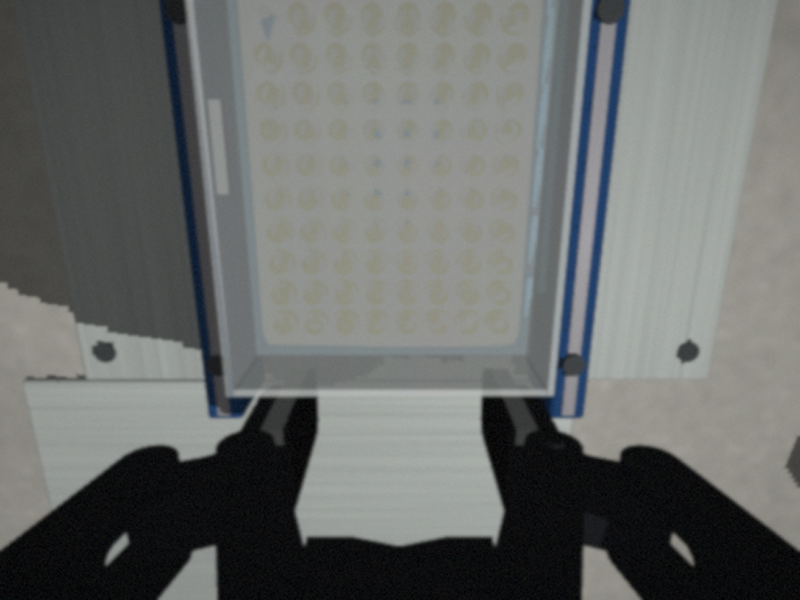

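View pics/p12v.png

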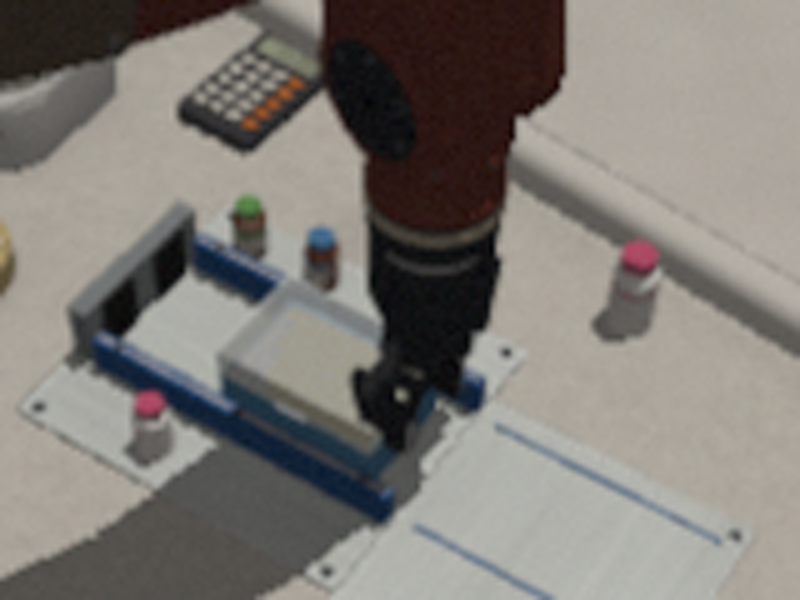

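```bash
python3 pt.py p11 1.5625 0 0 .064 228,394 553,392.5 189,20 588,20; echo rails;  python3 pt.py p11 1.5625 0 0 .034 209,416 583,416 180,10 608,10 217,364 572,364
```

```text
228,394 -0.043598566245362284 0.023422685477288336
553,392.5 0.03928250804758255 0.023767941227061017
189,20 -0.043457755494497416 0.10900545919963821
588,20 0.039307807364106995 0.10892207808869576
rails
209,416 -0.06172162556852286 0.0002659121217499728
583,416 0.05980180104213177 0.0001545084565229874
180,10 -0.056671810829269406 0.11799654175151664
608,10 0.05431457901741581 0.11788452703210048
217,364 -0.05724946927282066 0.018563671297090648
572,364 0.054479451187931655 0.018459639266474943
```

```bash
python3 -m jog '50 0 -.02 0 0;50 0 -.02 0 0;50 0 -.02 0 0;50 0 -.02 0 0;50 0 -.02 0 0;50 0 -.02 0 0;50 0 -.02 0 0;50 0 -.02 0 0;50 0 -.02 0 0;50 0 -.02 0 0;50 0 -.02 0 0;50 0 -.02 0 0;50 0 -.02 0 0;50 0 -.02 0 0;50 0 -.008 0 0;50 0 -.005 0 0;50 0 0 0 0;50 0 0 0 0'; python3 look.py wrist p13;  python3 look.py side p14 190 160 320 260
```

```text
clock: 14.45
eef_pos: [0.5819, 0.142, 0.0394]
orientation: [-0.0, 0.997, 0.074, 0.0]
wrist_force: [-0.4, 0.6, -0.0]
grip_width: 0.0503
14.45 [0.5819 0.142  0.0394] [0.9891 0.1472 0.0002] [-0.3597  0.6292 -0.0383]
tcp lane -0.0003823026809669942 0.09969134657808935 yaw rel -0.0008066670127027664
scale 1.5625
14.5 [0.5819 0.142  0.0394] [0.9891 0.1471 0.0001] [-0.3639 -0.3047  0.3855]
tcp lane -0.00039204031113569356 0.09966737560576147 yaw rel -0.0008629605791723727
scale 6.0
```

View pics/p13v.png

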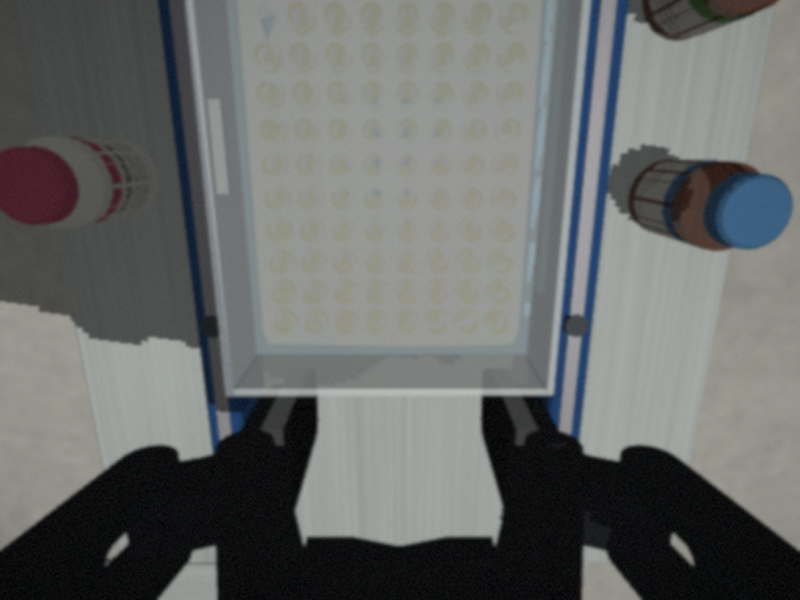

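View pics/p14v.png

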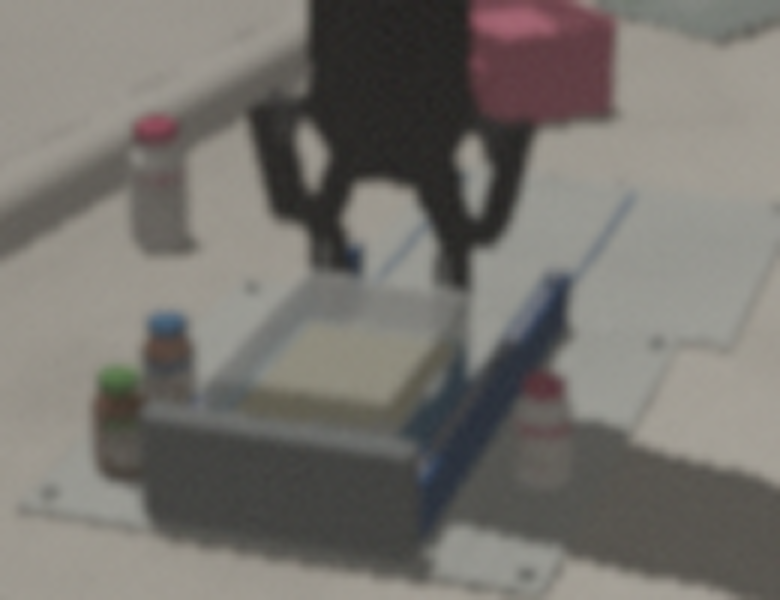

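```bash
python3 -m jog '50 0 -.005 0 0;50 0 -.005 0 0;50 0 -.005 0 0;50 0 0 0 0'; python3 -m jog '50 0 -.003 0 0;50 0 -.003 0 0;50 0 0 0 0'
```

```text
clock: 14.95
eef_pos: [0.5811, 0.1468, 0.0393]
orientation: [-0.0, 0.997, 0.074, 0.0]
wrist_force: [0.8, 0.5, 0.1]
grip_width: 0.0499
clock: 15.25
eef_pos: [0.5809, 0.1485, 0.0393]
orientation: [-0.0, 0.997, 0.074, 0.0]
wrist_force: [0.2, 0.1, -0.7]
grip_width: 0.0502
```

```bash
python3 -m jog '50 0 -.003 0 0;50 0 0 0 0';python3 -m jog '50 0 -.003 0 0;50 0 0 0 0'
```

```text
clock: 15.45
eef_pos: [0.581, 0.1487, 0.0394]
orientation: [0.001, 0.997, 0.074, 0.0]
wrist_force: [1.6, -4.7, 0.1]
grip_width: 0.0502
clock: 15.65
eef_pos: [0.581, 0.1487, 0.0394]
orientation: [0.001, 0.997, 0.073, 0.0]
wrist_force: [2.1, -10.4, 0.2]
grip_width: 0.0499
```

```bash
python3 -m jog '50 0 .005 0 0;50 0 .01 0 0;50 0 .03 0 0;50 0 .05 0 0;50 0 .05 0 0;50 0 0 -.05 0;50 0 0 -.1 0;50 0 0 -.13 0;50 0 0 -.13 0;50 0 0 -.1 0;50 0 0 -.05 0;50 0 0 0 0;50 0 0 0 0;50 0 0 0 0;50 0 0 0 0'; python3 look.py wrist p15;  python3 look.py side p16 190 160 320 260; python3 look.py scene p17 180 120 340 240
```

```text
clock: 17.15
eef_pos: [0.5862, 0.1071, 0.2055]
orientation: [-0.0, 0.997, 0.074, -0.001]
wrist_force: [-0.4, -0.2, 0.1]
grip_width: 0.0504
17.15 [0.5862 0.1071 0.2055] [ 0.9891  0.1473 -0.0027] [-0.3663 -0.2148  0.0918]
tcp lane -0.0012687801778519716 0.06450950141965844 yaw rel -0.000677322100088168
scale 1.5625
17.2 [0.5863 0.1071 0.2058] [ 0.9891  0.1472 -0.0022] [0.9745 0.4817 0.4832]
tcp lane -0.0011255025308338144 0.06448963862027322 yaw rel -0.0007203523471104867
scale 6.0
17.25 [0.5865 0.1071 0.2061] [ 0.9891  0.1473 -0.0017] [-0.819   0.4022  0.9237]
tcp lane -0.0009862453107776592 0.06445235311556899 yaw rel -0.0006621192428233613
scale 5.0
```

View pics/p15v.png

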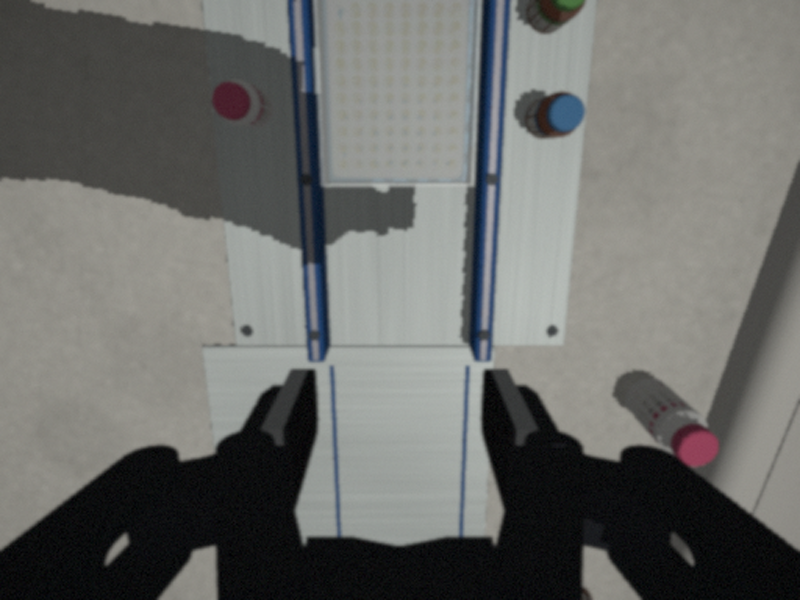

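View pics/p16v.png

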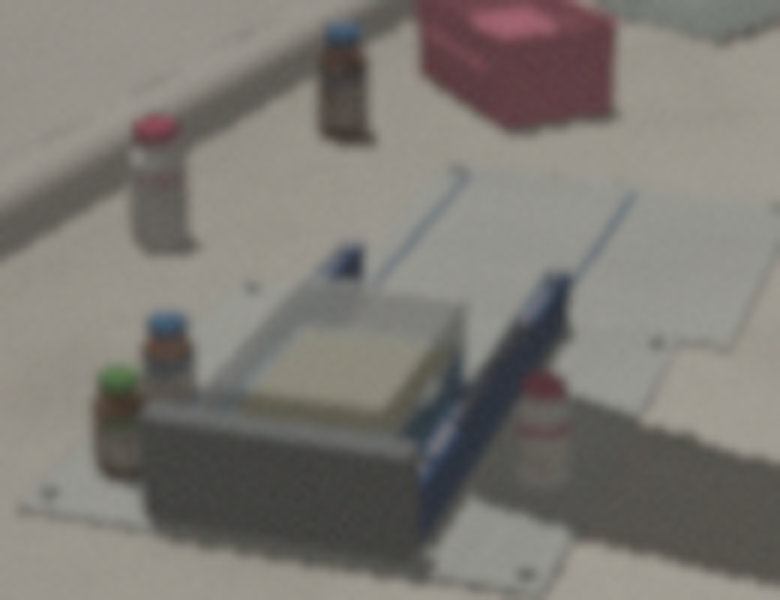

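View pics/p17v.png

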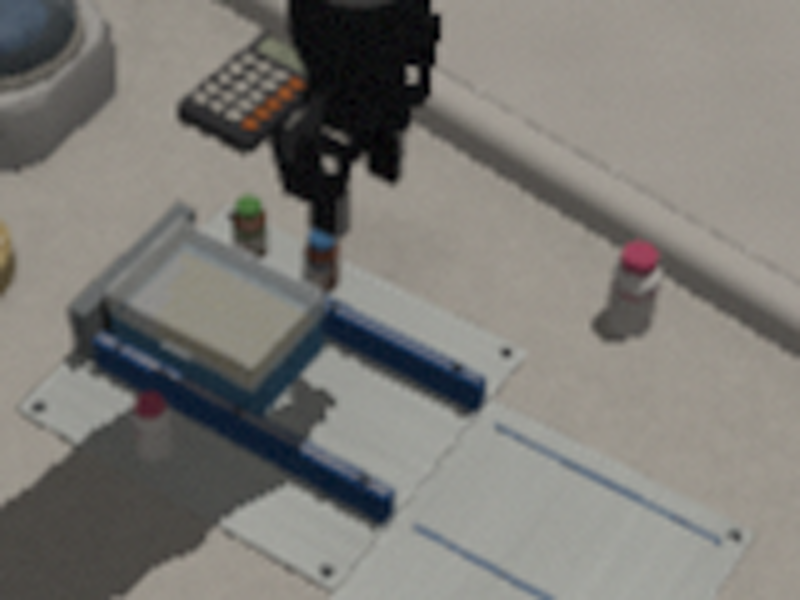

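```bash
python3 pt.py p15 1.5625 0 0 .064 321,186 475,185.5;python3 -m jog '50 0 -.06 0 0;50 0 -.1 0 0;50 0 -.1 0 0;50 0 -.1 0 0;50 0 -.06 0 0;50 0 0 0 0;50 0 0 0 0;50 0 0 0 0;50 0 0 0 0;50 0 0 0 0'; python3 look.py wrist p18 160 20 360 170
```

```text
321,186 -0.04353236181233895 0.1161017754227458
475,185.5 0.04080099697403679 0.116236946643103
clock: 18.3
eef_pos: [0.5687, 0.231, 0.2073]
orientation: [-0.0, 0.997, 0.073, 0.0]
wrist_force: [-0.4, -0.2, 0.3]
grip_width: 0.0498
18.3 [0.5687 0.231  0.2073] [0.9892 0.1463 0.0001] [-0.4114 -0.1812  0.321 ]
tcp lane -0.0002714584102276413 0.18962038275809165 yaw rel -0.0017216875777473217
scale 4.0
```

View pics/p18v.png

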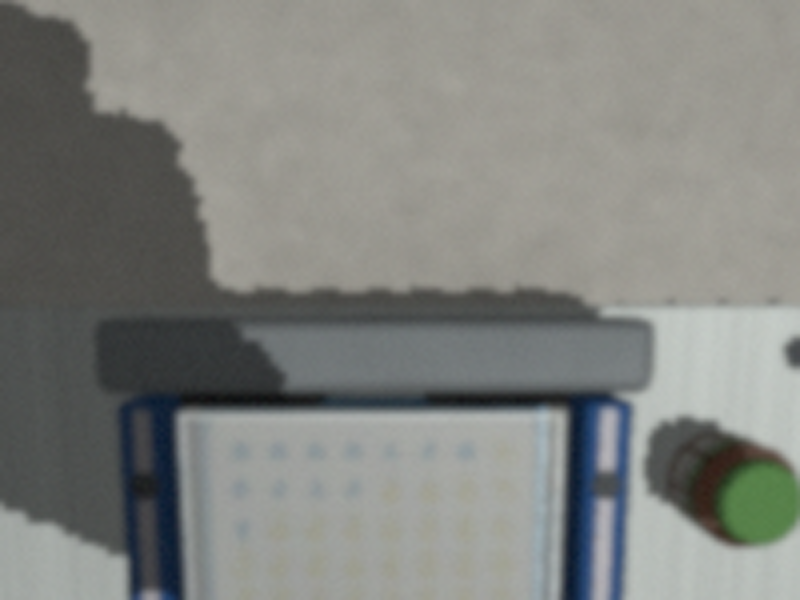

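```bash
python3 - <<'E'
import cv2
a=cv2.imread("pics/p18.png")[105:135,180:325]
a=cv2.convertScaleAbs(a,alpha=1.6)
cv2.imwrite("pics/p18z.png",cv2.resize(a,None,fx=5.5,fy=16,interpolation=cv2.INTER_CUBIC))
E
echo stopface; python3 pt.py p18 4 160 20 .052 370,393 370,404; echo lid;python3 pt.py p18 4 160 20 .064 180,409 560,409; python3 pt.py p18 4 160 20 .034 122,400 630,400
```

```text
stopface
370,393 -0.0019074066753567013 0.24083417810171917
370,404 -0.0019198965498345934 0.23841743204696692
lid
180,409 -0.04285260204311242 0.2383449016990435
560,409 0.03920188515540613 0.23811490767944649
122,400 -0.06113068041593206 0.23821095429974076
630,400 0.05986988709413586 0.23787201530198887
```

View pics/p18z.png

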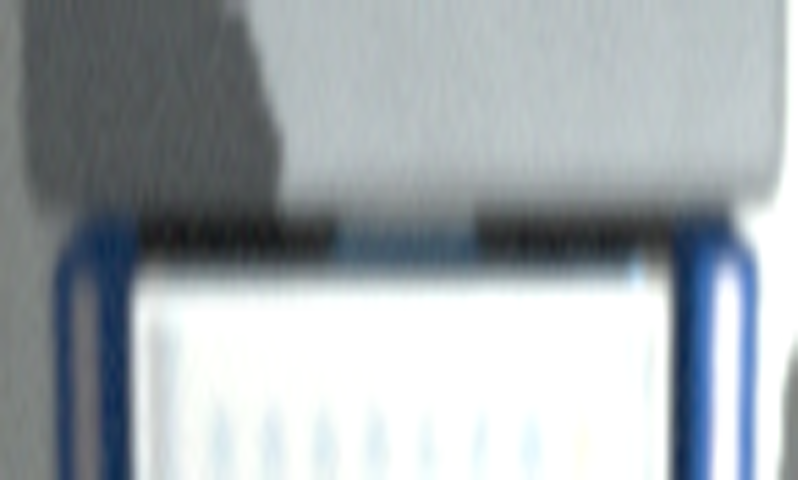

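```bash
python3 -c "
from workcell import robot
s=robot.sense(); print(s['dq'],s['wrist_force']); print(robot.sign_off())"
```

```text
[ 6.61831719e-03  1.09206448e-03  1.59892930e-05 -6.11939117e-05
 -4.31230746e-04  9.48351139e-04] [0.74836039 0.55084553 0.25580386]
the job is handed in; nothing more can be done
None
```

I squared the box up in line with the lane by pushing its hinge side with the spread fingers. Then I pushed it end-on between the rails until it met the stop, where the wrist force rose to about 10 N. After that I withdrew the hand, raised it clear and handed the job in at about 18.3 s. No verdict is reported.

**Last checks from the wrist camera:**
- **Home:** the lid's leading edge measures y ≈ 0.238 m, level with the stop ends of the rails, which read the same (nominal 0.240). The rubber fills the space up to the lid, with no gap visible.
- **Centring:** the box is within about 1 mm of the centre line.
- **Squareness:** the leading edge is within about 0.003 rad of the lane.
- **Surroundings:** the pictures showed the box clear of both rails, and I saw no disturbance to the small vials or the white vial. I did not look at the timer again after the first pictures.

**Disagreements:**
- The scene camera's lane positions were 3–7 mm off the wrist camera's, so I relied on the wrist camera.
- I measured the lid top at about 61 mm above the worktop, against 66 mm expected from the text. I put this down to its rounded edges.
- A tab about 24 mm wide, the clasp's stated width, is visible on the side facing the robot, which the text calls flat. I kept the fingers off it by pushing on either side.

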